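# Start the hob with three key taps

### The job

Start the induction hob under the frying pan by touch alone: with the fingertips, gently press the red power key, then the yellow heat key, then the green start key, each pushed all the way down so that it stays there. Leave the blue child-lock key up, and leave the pan, jar, mug and spoon where they are. Finish with the hand clear of everything.

Things in the scene. Friction and masses are not known exactly. Their poses are not given: they have to be found in the camera images.
- hob: portable induction hob, black with a dark glass top and an aluminium control strip, fixed; 360 (its x) x 300 (its y) x 60 mm high; origin at the centre of its underside, on the counter. The control strip with the four keys runs along its -x edge (the edge nearest the robot), flat top 60 mm above the counter.
- red_key_top (a point): centre of the top face of the red key cap (power key), a round red cap 34 mm across; it points up, 76 mm above the counter when the key is up, and goes down with the key. The order of the four colours along the strip varies; the keys are 70 mm apart, centre to centre, in one row along the hob's y axis, 135 mm from the hob's origin towards its -x edge.
- red_key (a joint): how far the red key is pressed in: 0 up, 0.008 m fully down on its stop. A latching key: about 3 N pushes it straight down, it has no spring and stays where it is left. It counts as down beyond 0.006 m.
- red_key_base: black round collar of the red key, 44 mm across and 5 mm high, fixed on the control strip; origin at the centre of its underside, 60 mm above the counter (16 mm below the cap top of an unpressed key). It carries the cap.
- yellow_key_top (a point): centre of the top face of the yellow key cap (pan-heat key), a round yellow cap 34 mm across; it points up, 76 mm above the counter when the key is up, and goes down with the key. The order of the four colours along the strip varies; the keys are 70 mm apart, centre to centre, in one row along the hob's y axis, 135 mm from the hob's origin towards its -x edge.
- yellow_key (a joint): how far the yellow key is pressed in: 0 up, 0.008 m fully down on its stop. A latching key: about 3 N pushes it straight down, it has no spring and stays where it is left. It counts as down beyond 0.006 m.
- yellow_key_base: black round collar of the yellow key, 44 mm across and 5 mm high, fixed on the control strip; origin at the centre of its underside, 60 mm above the counter (16 mm below the cap top of an unpressed key). It carries the cap.
- green_key_top (a point): centre of the top face of the green key cap (start key), a round green cap 34 mm across; it points up, 76 mm above the counter when the key is up, and goes down with the key. The order of the four colours along the strip varies; the keys are 70 mm apart, centre to centre, in one row along the hob's y axis, 135 mm from the hob's origin towards its -x edge.
- green_key (a joint): how far the green key is pressed in: 0 up, 0.008 m fully down on its stop. A latching key: about 3 N pushes it straight down, it has no spring and stays where it is left. It counts as down beyond 0.006 m.
- green_key_base: black round collar of the green key, 44 mm across and 5 mm high, fixed on the control strip; origin at the centre of its underside, 60 mm above the counter (16 mm below the cap top of an unpressed key). It carries the cap.
- blue_key_top (a point): centre of the top face of the blue key cap (child-lock key, to be left up), a round blue cap 34 mm across; it points up, 76 mm above the counter when the key is up, and goes down with the key. The order of the four colours along the strip varies; the keys are 70 mm apart, centre to centre, in one row along the hob's y axis, 135 mm from the hob's origin towards its -x edge.
- blue_key (a joint): how far the blue key is pressed in: 0 up, 0.008 m fully down on its stop. A latching key: about 3 N pushes it straight down, it has no spring and stays where it is left. It counts as down beyond 0.006 m.
- blue_key_base: black round collar of the blue key, 44 mm across and 5 mm high, fixed on the control strip; origin at the centre of its underside, 60 mm above the counter (16 mm below the cap top of an unpressed key). It carries the cap.
- pan: dark grey frying pan standing loose on the hob's glass, 210 mm across the rim, 45 mm high; origin at the centre of its underside; the black handle runs along its +x axis to 245 mm from the centre, rising to 67 mm above the underside, and points left or far-left as seen from the robot, away from the keys. About 0.8 kg.
- jar: amber glass spice jar with a yellow cap, 48 mm across, 100 mm high, loose on the counter to the left of the keys; origin at the centre of its underside, z axis up.
- mug: white mug, 76 mm across, 90 mm high, loose on the counter to the right of the keys; origin at the centre of its underside, handle towards its +y, z axis up.
- spoon: yellow serving spoon 200 mm long lying loose on the counter to the right of the hob, along its x axis; origin midway along it, on its underside.
There are look-alikes about, which are no part of the job. Several things look just like the jar: the one meant starts nearest to the robot's base. Several things have the shape of the mug; the one meant has the colours described above.

How it is judged:
By the outcome, as a careful person would: the job done as asked, in the order asked, and still so for the second after the job is handed in, with the robot touching nothing.
It also fails if it takes over 42 s, if anything falls off the work surface, if the arm or the gripper's body presses on something with over 40 N, if the wrist force passes 120 N, or if a joint passes its speed limit or range.

### The arm

A 6-joint arm with a two-finger parallel gripper is mounted at the origin on the work surface. World frame = base frame: x ahead of the robot, y to its left, z up, the work surface at z = 0. Lengths are in m, angles in degrees, forces in N, time in s.
With the tool pointing down it reaches from about 0.275 to 0.875 m from the base axis. Payload 12.5 kg.
Tool frame: the origin (TCP) lies at the very end of the fingers, on their centre line; the grasp point (between the pads) lies 19 mm behind it (grasp_offset is the distance from the TCP to the grasp point, in m); z points along the fingers, x is the direction in which the jaws open and shut, and the axes are right-handed (so a half turn about z gives the same grasp; the last joint's range is limited). The gripper opens to 85 mm and grips with 20 to 120 N. Pads are 22 mm wide; open, the fingers measure 114 mm over their backs; the gripper's body (76 mm by 85 mm) begins 54 mm behind the grasp point. The pads swing forward as they close: fully open they stand 13 mm farther back than shut.
Start: joints at [64.251, 20.094, 94.641, -0, 65.266, -4.847], TCP at [0.196, 0.514, 0.231] pointing down, gripper open.
Joint ranges: [-157.81, 157.81], [-45, 120.19], [0.68, 151.7], [-89.99, 269.99], [4.06, 180], [-164.3, 164.3]. Speed limits (degrees/s): [127.2, 127.2, 159.86, 180, 180, 180].

### API

Orientations are given as a 3x3 rotation matrix whose columns are the frame's x, y, z axes.
In Python, from workcell import get_obs, capture, camera_params, finish_job, grasp_offset gives the robot as it stands.
- The arm moves only by the tool send_rows, never from a script. Its argument "motion" is a list of rows, each an object with "slide": the shift along the tool's x, y, z in m, a list of three; "turn": the turn about the tool's z in rad; "claw": the opening, from 0 (shut) to 1 (fully open). A call has 1 to 5 rows; each row is the pose to reach, as a shift and turn from the pose commanded when the call began, along the tool's axes at that moment; what a row does not reach only later rows make up. A row lasts 1/10 s, in which the tool goes at most 50 mm and 8.59 degrees, less where a joint would pass 70% of its speed; a pose out of reach is approached as far as the arm can. A call with a gripper value outside its range is refused whole. The fingers move at their own pace and stop on an object; the grip force is fixed at half the most. Time passes only in rows, so rows that repeat a pose let the fingers close. It gives the time, the measured TCP pose, the force and the opening at its end, in the units of the state.
- get_obs(): the state, without advancing time (a new reading comes with each control period).
- capture(name): name is "scene" or "top" or "wrist"; returns the picture (384x512x3 uint8, red, green, blue); there is no depth.
- camera_params(name): a dict with "vfov" (degrees; the focal length in pixels is half the picture's height over the tangent of half this angle, whatever the lens; pixels are square), "cx", "cy" (the principal point, pixels), "D" ([k1, k2, p1, p2, k3] as OpenCV has them; the pictures are not rectified), "position" and "attitude" of the camera in the world. Camera axes: x right, y up, looking along -z (the intrinsics and any distortion apply to the point x, -y, -z); pixel columns grow to the right and rows downward; lengths in m; the calibration is good to about 2 mm. A picture is of the moment at which its call begins: read the wrist's pose just before it. camera_params takes no time and is no camera call; for the wrist camera it gives the pose at the moment of the call.
- finish_job(): hands the job in, once; it reports no verdict.
The state is a dict: "time": time; "qpos": joint angles; "qvel": joint speeds; "joint_efforts": joint torques, N m; "tcp_pos": TCP position; "tool_rot": TCP orientation; "force": force on the tool from outside, world axes, zero at the start; "torque": the same for the moment, N m; "opening": opening from 0.0 (shut) to 1.0 (fully open).
Only numpy, scipy, OpenCV 4.12 (cv2) and the standard library are available. Lean on these libraries where they do the work, as an engineer would, in place of code of your own. Each camera call takes 0.05 s, during which the arm holds its last target. There are 200 camera calls.

## Working session

There is one attempt and no reset: what is moved stays moved. The work goes in short steps, Python scripts to look and compute and a tool call to move; the robot and the scene stay as the last step left them, time stands still between calls to the robot, and variables do not carry over. Pictures are saved under pics/ and viewed, about 8 in all and at most 12, crops included, and the job is handed in when it is done.

Besides the shell and the picture viewer there is one more tool, called after "Emit:" by a JSON object that holds its "name" and its "arguments". send_rows: Moves the arm, as the interface text tells. Its arguments: {"type":"object","properties":{"motion":{"type":"array"}},"required":["motion"]}

```bash
mkdir -p pics; ls
cat > h.py <<'E'
import numpy as np, cv2
from workcell import *
def rays(name,px,p=None):
    p=p or camera_params(name); f=192/np.tan(np.radians(p['vfov'])/2)
    K=np.array([[f,0,p['cx']],[0,f,p['cy']],[0,0,1.]])
    u=cv2.undistortPoints(np.array(px,float).reshape(-1,1,2),K,np.array(p['D'],float))[:,0]
    d=np.c_[u[:,0],-u[:,1],-np.ones(len(u))]@np.array(p['attitude']).reshape(3,3).T
    return np.array(p['position']),d
def plane(name,px,z,p=None):
    o,d=rays(name,px,p); return o+d*((z-o[2])/d[:,2])[:,None]
E
python3 - <<'E'
from h import *
for n in("scene","top"):
    print(n,camera_params(n)); cv2.imwrite(f"pics/{n}0.png",capture(n)[:,:,::-1])
o=get_obs();print(o['time'],o['tool_rot'],o['tcp_pos'],o['force'])
E
```

```text
pics
scene {'vfov': 46.654821871327556, 'cx': 259.0524921273182, 'cy': 195.1841780634193, 'D': array([-0.011476,  0.      ,  0.      ,  0.      ,  0.      ]), 'position': array([ 0.88391698, -0.47639112,  1.00561048]), 'attitude': array([[ 0.79563359, -0.50033082,  0.34152051],
       [ 0.60577637,  0.6557616 , -0.45056822],
       [ 0.00147713,  0.56537226,  0.82483454]])}
top {'vfov': 52.00645739899755, 'cx': 249.33017415855454, 'cy': 194.516445875983, 'D': array([-0.08378373,  0.        ,  0.        ,  0.        ,  0.        ]), 'position': array([0.46937546, 0.01324727, 0.94116084]), 'attitude': array([[-0.00121093,  0.99959713, -0.02835674],
       [-0.99999467, -0.00112445,  0.00306562],
       [ 0.0030325 ,  0.0283603 ,  0.99959317]])}
0.1 [[ 3.56723921e-01  9.34209738e-01 -4.58278024e-04]
 [ 9.34209251e-01 -3.56724205e-01 -9.57773082e-04]
 [-1.05823980e-03 -8.64669999e-05 -9.99999436e-01]] [0.19605581 0.51354211 0.23081271] [-0.23893285 -0.72829896  0.55223256]
```

View pics/top0.png

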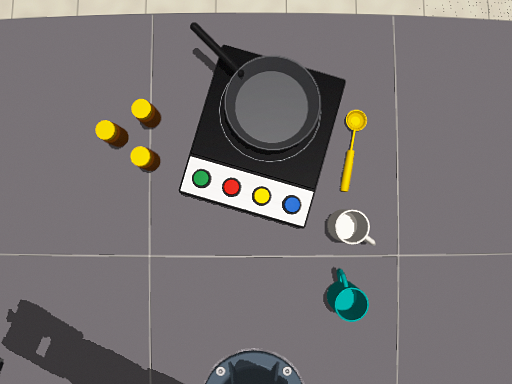

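View pics/scene0.png

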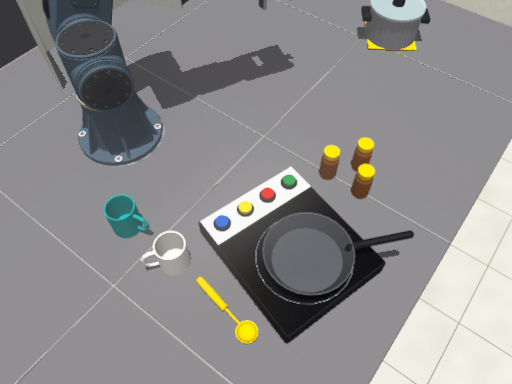

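The top view shows four keys in a row: green (202,178), red (231,187), yellow (262,196) and blue (292,204). The three jars are at (142,157), (142,109) and (106,130); (142,157) is nearest the base, so it is the one meant. The white mug at (349,227) is the one meant, and teal at (348,300) is the look-alike. None of these need to be touched.

```bash
cat > keys.py <<'E'
from h import *
G={'green':((45,75),(202,178)),'red':((-8,8),(231,187)),'yellow':((22,34),(262,196)),'blue':((100,125),(292,204))}
def keys(img,name,box,p=None,z=.076):
    hsv=cv2.cvtColor(img,cv2.COLOR_RGB2HSV); H=hsv[...,0].astype(int); r={}
    for k,((a,b),_) in G.items():
        m=(((H-a)%180<=b-a)&(hsv[...,1]>120)&(hsv[...,2]>70)).astype('uint8')
        x0,x1,y0,y1=box; mm=np.zeros_like(m); mm[y0:y1,x0:x1]=m[y0:y1,x0:x1]
        n,_,s,c=cv2.connectedComponentsWithStats(mm)
        if n<2: continue
        i=1+np.argmax(s[1:,4]); r[k]=plane(name,[c[i]],z,p)[0]; print(name,k,c[i].round(1),s[i],r[k].round(4))
    return r
E
python3 - <<'E'
from keys import *
a=keys(cv2.imread('pics/top0.png')[:,:,::-1].copy(),'top',(185,310,160,220))
b=keys(cv2.imread('pics/scene0.png')[:,:,::-1].copy(),'scene',(205,305,170,235))
o=get_obs();R=np.array(o['tool_rot'])
for k in a: print(k,'toolshift',(R.T@(a[k]-o['tcp_pos'])).round(4))
d=a['green']-a['blue'];print(np.degrees(np.arctan2(d[1],d[0])),np.linalg.norm(d))
E
```

```text
top green [200.7 177.7] [194 171  15  15 180] [0.531  0.1178 0.076 ]
top red [230.9 186.5] [223 179  16  16 193] [0.5116 0.0512 0.076 ]
top yellow [261.3 195.4] [254 188  16  16 195] [ 0.492  -0.0157  0.076 ]
top blue [291.8 204.1] [284 197  16  15 190] [ 0.4727 -0.0827  0.076 ]
scene green [288.7 179.5] [283 175  12  10  93] [0.5302 0.1175 0.076 ]
scene red [267.1 193. ] [261 188  14  11 116] [0.5113 0.0492 0.076 ]
scene yellow [244.8 207. ] [238 201  14  13 137] [ 0.4923 -0.0185  0.076 ]
scene blue [221.6 220.9] [215 216  14  11 120] [ 0.4725 -0.0844  0.076 ]
green toolshift [-0.2501  0.4541  0.155 ]
red toolshift [-0.3192  0.4597  0.1551]
yellow toolshift [-0.3887  0.4653  0.1552]
blue toolshift [-0.4582  0.4711  0.1553]
73.7683190013534 0.20882907033889644
```

Both views agree to within 3 mm: red ≈ (0.5115, 0.050), yellow ≈ (0.492, −0.017), green ≈ (0.5306, 0.1177). I'll move above red with the fingers shut.

Emit:
{"name": "send_rows", "arguments": {"motion": [{"slide": [-0.026,0.038,0],"turn": 0,"claw": 0},{"slide": [-0.052,0.076,0],"turn": 0,"claw": 0},{"slide": [-0.078,0.114,0],"turn": 0,"claw": 0},{"slide": [-0.104,0.152,0],"turn": 0,"claw": 0},{"slide": [-0.13,0.19,0],"turn": 0,"claw": 0}]}}

```text
time: 0.6
tcp_pos: [0.3279, 0.3229, 0.2312]
tool_rot: [[0.356, 0.934, -0.0], [0.934, -0.356, -0.0], [-0.0, -0.0, -1.0]]
force: [1.8, 0.6, -0.1]
opening: 0.146
```

Emit:
{"name": "send_rows", "arguments": {"motion": [{"slide": [-0.026,0.038,0],"turn": 0,"claw": 0},{"slide": [-0.052,0.076,0],"turn": 0,"claw": 0},{"slide": [-0.078,0.114,0],"turn": 0,"claw": 0},{"slide": [-0.104,0.152,0],"turn": 0,"claw": 0},{"slide": [-0.13,0.19,0],"turn": 0,"claw": 0}]}}

```text
time: 1.1
tcp_pos: [0.4591, 0.1335, 0.2312]
tool_rot: [[0.357, 0.934, -0.0], [0.934, -0.357, 0.0], [-0.0, -0.0, -1.0]]
force: [0.7, 0.8, -0.3]
opening: 0.0
```

Emit:
{"name": "send_rows", "arguments": {"motion": [{"slide": [-0.026,0.038,0.02],"turn": 0,"claw": 0},{"slide": [-0.052,0.076,0.04],"turn": 0,"claw": 0},{"slide": [-0.06,0.079,0.06],"turn": 0,"claw": 0},{"slide": [-0.06,0.079,0.08],"turn": 0,"claw": 0},{"slide": [-0.06,0.079,0.08],"turn": 0,"claw": 0}]}}

```text
time: 1.6
tcp_pos: [0.5094, 0.0506, 0.1489]
tool_rot: [[0.358, 0.934, -0.005], [0.934, -0.358, -0.0], [-0.002, -0.005, -1.0]]
force: [-0.8, 0.2, 0.6]
opening: -0.001
```

```bash
cat > look.py <<'E'
import sys
from keys import *
p=camera_params('wrist');img=capture('wrist');cv2.imwrite(f"pics/{sys.argv[1]}.png",img[:,:,::-1])
z=[.076]*1
print(p['position'],p['cx'],p['cy'])
r=keys(img,'wrist',(0,512,0,384),p)
o=get_obs();R=np.array(o['tool_rot']);print(o['time'],np.array(o['tcp_pos']).round(4),np.array(o['force']).round(2),o['opening'],np.round(o['qpos'],1))
for k in r: print(k,(R.T@(r[k]-o['tcp_pos'])).round(4))
E
python3 look.py w1
```

```text
[0.43347812 0.0794487  0.29163879] 261.27748089339127 189.4326064915737
wrist green [353.7 197.8] [ 333  177   43   41 1238] [0.5319 0.1164 0.076 ]
wrist red [262.6 202.3] [ 241  181   44   43 1496] [0.5106 0.0504 0.076 ]
wrist yellow [ 52.  295.4] [  26  254   54   94 1748] [ 0.5269 -0.1541  0.076 ]
wrist blue [ 89.2 215.3] [  66  195   47   42 1492] [ 0.4725 -0.0807  0.076 ]
1.65 [0.5101 0.051  0.1505] [-0.11  1.01  1.11] -0.003586880025903242 [  0.5  22.3 104.4   0.   53.5 -68.6]
green [ 0.0689 -0.0028  0.0745]
red [-0.0003  0.0009  0.0745]
yellow [-0.1856  0.089   0.0745]
blue [-0.1365  0.012   0.0746]
```

View pics/w1.png

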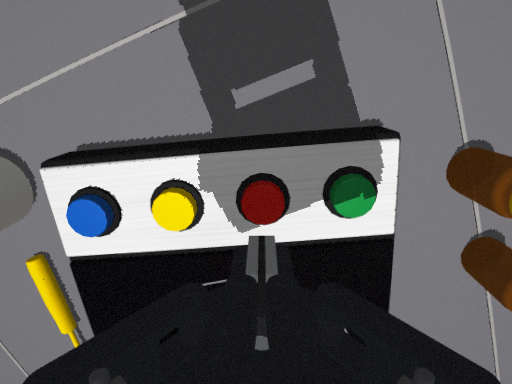

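The wrist view shows red at (262,202), directly under the shut fingertips, with yellow at (174,209), green at (352,195) and blue at (91,214). The large "yellow" blob was the spoon. The TCP is within 1 mm of red, so I'll descend.

Emit:
{"name": "send_rows", "arguments": {"motion": [{"slide": [0,0,0.025],"turn": 0,"claw": 0},{"slide": [0,0,0.05],"turn": 0,"claw": 0},{"slide": [0,0,0.062],"turn": 0,"claw": 0},{"slide": [0,0,0.067],"turn": 0,"claw": 0},{"slide": [0,0,0.07],"turn": 0,"claw": 0}]}}

```text
time: 2.15
tcp_pos: [0.5113, 0.0513, 0.0819]
tool_rot: [[0.356, 0.934, 0.001], [0.934, -0.356, -0.0], [0.0, 0.001, -1.0]]
force: [0.7, 0.8, 1.2]
opening: -0.002
```

Emit:
{"name": "send_rows", "arguments": {"motion": [{"slide": [0,0,0.002],"turn": 0,"claw": 0},{"slide": [0,0,0.004],"turn": 0,"claw": 0},{"slide": [0,0,0.006],"turn": 0,"claw": 0},{"slide": [0,0,0.008],"turn": 0,"claw": 0},{"slide": [0,0,0.009],"turn": 0,"claw": 0}]}}

```text
time: 2.65
tcp_pos: [0.5111, 0.0511, 0.0725]
tool_rot: [[0.357, 0.934, 0.001], [0.934, -0.357, 0.0], [0.0, 0.001, -1.0]]
force: [2.0, 0.9, 3.2]
opening: 0.0
```

Emit:
{"name": "send_rows", "arguments": {"motion": [{"slide": [0,0,0.001],"turn": 0,"claw": 0},{"slide": [0,0,0.002],"turn": 0,"claw": 0},{"slide": [0,0,0.003],"turn": 0,"claw": 0},{"slide": [0,0,0.004],"turn": 0,"claw": 0},{"slide": [0,0,0.004],"turn": 0,"claw": 0}]}}

```text
time: 3.15
tcp_pos: [0.5109, 0.0511, 0.0682]
tool_rot: [[0.357, 0.934, 0.0], [0.934, -0.357, -0.0], [-0.0, 0.0, -1.0]]
force: [1.3, 0.0, 2.1]
opening: 0.001
```

Nearly at the stop. I'll go on in half-millimetre steps until the force rises.

Emit:
{"name": "send_rows", "arguments": {"motion": [{"slide": [0,0,0.0005],"turn": 0,"claw": 0},{"slide": [0,0,0.001],"turn": 0,"claw": 0},{"slide": [0,0,0.001],"turn": 0,"claw": 0}]}}

```text
time: 3.45
tcp_pos: [0.5109, 0.0511, 0.0679]
tool_rot: [[0.357, 0.934, 0.0], [0.934, -0.357, -0.0], [0.0, 0.0, -1.0]]
force: [-1.0, 0.4, 10.8]
opening: -0.0
```

The stop was felt at 10.8 N with the TCP at 0.0679, so red is down. Next I'll lift, go to yellow and descend.

Emit:
{"name": "send_rows", "arguments": {"motion": [{"slide": [0,0,-0.02],"turn": 0,"claw": 0},{"slide": [0,0,-0.035],"turn": 0,"claw": 0},{"slide": [-0.035,0.003,-0.035],"turn": 0,"claw": 0},{"slide": [-0.07,0.006,-0.035],"turn": 0,"claw": 0},{"slide": [-0.07,0.006,-0.035],"turn": 0,"claw": 0}]}}

```text
time: 3.95
tcp_pos: [0.4899, -0.0188, 0.102]
tool_rot: [[0.359, 0.933, -0.002], [0.933, -0.359, -0.0], [-0.001, -0.002, -1.0]]
force: [0.4, 1.0, -0.1]
opening: 0.003
```

Emit:
{"name": "send_rows", "arguments": {"motion": [{"slide": [0,0,0.012],"turn": 0,"claw": 0},{"slide": [0,0,0.02],"turn": 0,"claw": 0},{"slide": [0,0,0.024],"turn": 0,"claw": 0},{"slide": [0,0,0.026],"turn": 0,"claw": 0},{"slide": [0,0,0.028],"turn": 0,"claw": 0}]}}

```text
time: 4.45
tcp_pos: [0.4913, -0.0159, 0.074]
tool_rot: [[0.356, 0.934, -0.001], [0.934, -0.356, 0.0], [-0.0, -0.001, -1.0]]
force: [-1.8, 1.2, 3.3]
opening: 0.004
```

Emit:
{"name": "send_rows", "arguments": {"motion": [{"slide": [0,0,0.002],"turn": 0,"claw": 0},{"slide": [0,0,0.004],"turn": 0,"claw": 0},{"slide": [0,0,0.005],"turn": 0,"claw": 0},{"slide": [0,0,0.006],"turn": 0,"claw": 0},{"slide": [0,0,0.006],"turn": 0,"claw": 0}]}}

```text
time: 4.95
tcp_pos: [0.4916, -0.0165, 0.0683]
tool_rot: [[0.357, 0.934, 0.0], [0.934, -0.357, -0.0], [0.0, 0.0, -1.0]]
force: [0.4, 0.1, 0.1]
opening: -0.004
```

Emit:
{"name": "send_rows", "arguments": {"motion": [{"slide": [0,0,0.0005],"turn": 0,"claw": 0},{"slide": [0,0,0.001],"turn": 0,"claw": 0},{"slide": [0,0,0.0015],"turn": 0,"claw": 0},{"slide": [0,0,0.0015],"turn": 0,"claw": 0}]}}

```text
time: 5.35
tcp_pos: [0.4917, -0.0165, 0.0677]
tool_rot: [[0.357, 0.934, 0.001], [0.934, -0.357, -0.0], [0.0, 0.001, -1.0]]
force: [-4.6, 1.4, 16.5]
opening: 0.001
```

Yellow is on its stop (16.5 N). Next is green, staying above the red key on the way.

Emit:
{"name": "send_rows", "arguments": {"motion": [{"slide": [0,0,-0.02],"turn": 0,"claw": 0},{"slide": [0,0,-0.036],"turn": 0,"claw": 0},{"slide": [0.04,-0.003,-0.036],"turn": 0,"claw": 0},{"slide": [0.085,-0.007,-0.036],"turn": 0,"claw": 0},{"slide": [0.125,-0.01,-0.036],"turn": 0,"claw": 0}]}}

```text
time: 5.85
tcp_pos: [0.5272, 0.1054, 0.103]
tool_rot: [[0.357, 0.934, 0.001], [0.934, -0.357, -0.0], [0.0, 0.001, -1.0]]
force: [-0.2, 0.0, -1.1]
opening: -0.001
```

Emit:
{"name": "send_rows", "arguments": {"motion": [{"slide": [0.014,-0.001,0],"turn": 0,"claw": 0},{"slide": [0.014,-0.001,0.01],"turn": 0,"claw": 0},{"slide": [0.014,-0.001,0.02],"turn": 0,"claw": 0},{"slide": [0.014,-0.001,0.024],"turn": 0,"claw": 0},{"slide": [0.014,-0.001,0.027],"turn": 0,"claw": 0}]}}

```text
time: 6.35
tcp_pos: [0.5302, 0.1161, 0.075]
tool_rot: [[0.358, 0.934, -0.002], [0.934, -0.358, -0.0], [-0.001, -0.001, -1.0]]
force: [-2.2, -0.9, 2.9]
opening: 0.0
```

Emit:
{"name": "send_rows", "arguments": {"motion": [{"slide": [0,0,0.002],"turn": 0,"claw": 0},{"slide": [0,0,0.004],"turn": 0,"claw": 0},{"slide": [0,0,0.006],"turn": 0,"claw": 0},{"slide": [0,0,0.008],"turn": 0,"claw": 0},{"slide": [0,0,0.008],"turn": 0,"claw": 0}]}}

```text
time: 6.85
tcp_pos: [0.531, 0.1173, 0.068]
tool_rot: [[0.357, 0.934, 0.001], [0.934, -0.357, -0.0], [0.0, 0.001, -1.0]]
force: [-0.5, -3.2, 3.2]
opening: -0.001
```

Emit:
{"name": "send_rows", "arguments": {"motion": [{"slide": [0,0,0.0005],"turn": 0,"claw": 0},{"slide": [0,0,0.001],"turn": 0,"claw": 0},{"slide": [0,0,0.001],"turn": 0,"claw": 0}]}}

```text
time: 7.15
tcp_pos: [0.5311, 0.1173, 0.0678]
tool_rot: [[0.357, 0.934, 0.001], [0.934, -0.357, -0.0], [0.0, 0.001, -1.0]]
force: [-5.2, -3.7, 15.1]
opening: 0.002
```

Emit:
{"name": "send_rows", "arguments": {"motion": [{"slide": [0,0,-0.03],"turn": 0,"claw": 0},{"slide": [0,0,-0.07],"turn": 0,"claw": 0},{"slide": [0,0,-0.11],"turn": 0,"claw": 0},{"slide": [0,0,-0.15],"turn": 0,"claw": 0},{"slide": [0,0,-0.16],"turn": 0,"claw": 0}]}}

```text
time: 7.65
tcp_pos: [0.5324, 0.1178, 0.231]
tool_rot: [[0.357, 0.934, 0.007], [0.934, -0.357, 0.001], [0.004, 0.006, -1.0]]
force: [0.3, -0.6, 0.5]
opening: 0.001
```

Emit:
{"name": "send_rows", "arguments": {"motion": [{"slide": [0.03,-0.03,0],"turn": 0,"claw": 0},{"slide": [0.06,-0.06,0],"turn": 0,"claw": 0},{"slide": [0.09,-0.09,0],"turn": 0,"claw": 0},{"slide": [0.12,-0.12,0],"turn": 0,"claw": 0},{"slide": [0.15,-0.15,0],"turn": 0,"claw": 0}]}}

```text
time: 8.15
tcp_pos: [0.443, 0.3125, 0.2261]
tool_rot: [[0.357, 0.934, -0.001], [0.934, -0.357, -0.0], [-0.0, -0.0, -1.0]]
force: [0.6, -0.2, -0.3]
opening: -0.005
```

Emit:
{"name": "send_rows", "arguments": {"motion": [{"slide": [0.01,-0.03,0],"turn": 0,"claw": 0},{"slide": [0.02,-0.06,0],"turn": 0,"claw": 0},{"slide": [0.02,-0.06,0],"turn": 0,"claw": 0},{"slide": [0.02,-0.06,0],"turn": 0,"claw": 0}]}}

```text
time: 8.55
tcp_pos: [0.3949, 0.3513, 0.2263]
tool_rot: [[0.355, 0.935, -0.0], [0.935, -0.355, -0.0], [-0.0, -0.0, -1.0]]
force: [-0.4, -0.7, 0.8]
opening: -0.005
```

Run:
```python
from keys import *
t=capture('top');s=capture('scene');o=get_obs();print(o['time'],o['tcp_pos'],o['force'])
cv2.imwrite('pics/top1.png',t[:,:,::-1])
keys(t,'top',(185,310,160,220));keys(s,'scene',(205,305,170,235))
c=lambda i:cv2.resize(i,None,fx=6,fy=6,interpolation=cv2.INTER_CUBIC)
a=cv2.imread('pics/scene0.png')[165:235,200:310];b=s[165:235,200:310,::-1]
cv2.imwrite('pics/cmp.png',cv2.resize(np.vstack([a,b]),None,fx=4,fy=4,interpolation=cv2.INTER_CUBIC))
```

```text
8.65 [0.39574163 0.35064554 0.22642007] [-0.1494155   0.70328632 -0.169634  ]
top green [201. 178.] [194 171  15  15 178] [0.5305 0.117  0.076 ]
top red [231.  186.8] [223 180  16  15 187] [0.511 0.051 0.076]
top yellow [261.2 195.4] [254 188  16  16 190] [ 0.4919 -0.0156  0.076 ]
top blue [291.8 204.1] [284 197  16  15 190] [ 0.4727 -0.0827  0.076 ]
scene green [288.6 181. ] [283 177  12   9  92] [0.5329 0.1132 0.076 ]
scene red [267.1 194.1] [261 189  13  11 119] [0.5133 0.0463 0.076 ]
scene yellow [244.7 207.7] [238 202  14  12 134] [ 0.4936 -0.0201  0.076 ]
scene blue [221.6 221. ] [215 216  14  11 121] [ 0.4727 -0.0844  0.076 ]
```

View pics/cmp.png

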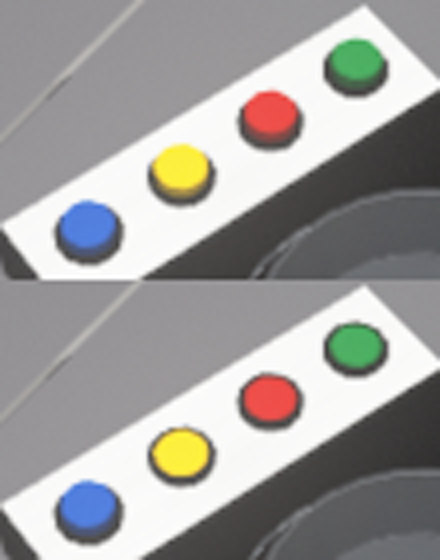

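View pics/top1.png

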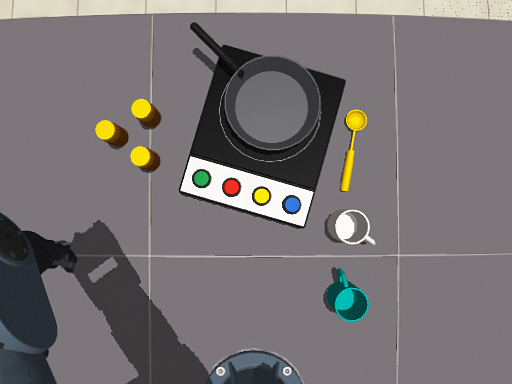

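The before/after crop (now in the lower half) shows red (270,400), yellow (181,454) and green (356,346) sunk into their collars, while blue (89,506) still stands up. In the top view the pan, jars, mug and spoon are unmoved and the hand is clear. I'll hand in the job.

```bash
python3 -c "
from workcell import *
print(finish_job())"
```

```text
the job is handed in; nothing more can be done
None
```

I pressed the red, yellow and green keys in that order with the shut fingertips, then handed the job in at about 8.7 s on the robot's clock.

- **Keys:** Each one was pushed until the stop was felt, with the fingertip about 8.2 mm below the unpressed key top. The readings at the stop were 10.8, 16.5 and 15.1 N along z.
- **Final pictures:** The three caps are sunk into their collars and the blue key is still up. The pan, jars, mug and spoon look unmoved, and the hand is clear with the force near zero.
- **Disagreement:** The two fixed cameras differed by up to 3 mm on the key positions, and the wrist view then put the tool within 1 mm of the red key's centre. No check failed.

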